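# Fit the sieve plate and pulse the spice mill

## Robot

A 6-joint arm with a two-finger parallel gripper is mounted at the origin on a cart in front of the work surface, level with it; the furniture and walls round the work are solid. World frame = base frame: x ahead of the robot, y to its left, z up, the work surface at z = 0. Lengths are in mm, angles in rad, forces in N, time in s.
With the tool pointing down it reaches from about 275 to 750 mm from the base axis. Payload 10.2 kg.
Tool frame: the origin (TCP) lies on the front face of the gripper's body, between the roots of the fingers; the fingertips stand 73 mm ahead of it and the grasp point (between the pads) lies 54 mm ahead of it; z points along the fingers, y is the direction in which the jaws open and shut (so a half turn about z gives the same grasp; the last joint's range is limited). The gripper opens to 85 mm and grips with 20 to 120 N. Pads are 22 mm wide; open, the fingers measure 114 mm over their backs; the gripper's body (76 mm by 85 mm) begins 54 mm behind the grasp point. The pads swing forward as they close: fully open they stand 13 mm farther back than shut.
Start: joints at [1.027, 0.313, 1.498, -0, 1.331, -0.223], TCP at [165.559, 498.219, 303.894] pointing down, gripper open.
Joint ranges: [-2.94, 2.94], [-0.97, 2.17], [0.19, 2.56], [-1.23, 4.37], [0.02, 3.11], [-2.88, 2.88]. Speed limits (rad/s): [2.39, 2.39, 3.01, 3.14, 3.14, 3.14].

## Interface

Orientations are given as a unit quaternion [w, x, y, z].
In Python, from rig import ctrl gives the robot as it stands.
- The arm moves only by the tool move_arm, never from a script. Its argument "series" is a list of rows, each a list of 3 entries, a list of its own where there are three numbers: the shift along the tool's x, y, z in mm, then the turn about the tool's z in degrees, then the opening, from 0 (shut) to 1 (fully open). In form: [[[tx, ty, tz], yaw, grip], ...]. A call has 1 to 10 rows; each row is the pose to reach, as a shift and turn from the pose commanded when the call began, along the tool's axes at that moment; what a row does not reach only later rows make up. A row lasts 1/8 s, in which the tool goes at most 62.5 mm and 10.7 degrees, less where a joint would pass 70% of its speed; a pose out of reach is approached as far as the arm can. A call with a gripper value outside its range is refused whole. The fingers move at their own pace and stop on an object; "force" is the grip in N (left out, the last holds). Time passes only in rows, so rows that repeat a pose let the fingers close. It gives the time, the measured TCP pose, the force and the opening at its end, in the units of the state.
- ctrl.sense(): the state, without advancing time (a new reading comes with each control period).
- ctrl.capture(name): name is "scene" or "top" or "wrist"; returns (picture, depth): 420x560x3 uint8, red, green, blue; 420x560 float32, mm along the optical axis (not along the pixel's ray), 0 where there is no reading.
- ctrl.camera_model(name): a dict with "fov_y" (degrees; the focal length in pixels is half the picture's height over the tangent of half this angle, whatever the lens; pixels are square), "cx", "cy" (the principal point, pixels), "dist_coeffs" ([k1, k2, p1, p2, k3] as OpenCV has them; the pictures are not rectified), "rvec" (rotation vector, rad) and "tvec" (3), from world to camera coordinates, as OpenCV has them. Camera axes: x right, y down, z forward; pixel columns grow to the right and rows downward; lengths in mm; the calibration is good to about 2 mm. A picture is of the moment at which its call begins: read the wrist's pose just before it. camera_model takes no time and is no camera call; for the wrist camera it gives the pose at the moment of the call.
- ctrl.finish_job(): hands the job in, once; it reports no verdict.
The state is a dict: "time_s": time; "joints": joint angles; "dq": joint speeds; "tau": joint torques, N m; "eef_pos": TCP position; "ee_rot": TCP orientation; "force": force on the tool from outside, world axes, zero at the start; "wrist_torque": the same for the moment, N m; "grip_width": opening from 0.0 (shut) to 1.0 (fully open).
Only numpy, scipy, OpenCV 4.12 (cv2) and the standard library are available. Lean on these libraries where they do the work, as an engineer would, in place of code of your own. Each camera call takes 0.05 s, during which the arm holds its last target.

## Task

Get the spice mill running on pulse: lower the sieve plate over the two locating pins inside the mill's collar until it rests flush, and let go of it. Then lower the bayonet lid fully into the collar with its lugs through the two gaps and turn it clockwise (seen from above) about half-way to the lock, to the single rib, pushing the sprung pulse ring round; stop well before the lock clicks and finish there, still gripping the lid and holding it against the spring. Leave the other things on the table where they are.

Things in the scene. Friction and masses are not known exactly. Their poses are not given: they have to be found in the camera images.
- mill_deck (a point): Round steel bench mill, fixed to the table, 116 mm across. The point is the centre of its flat deck, 45 mm above the table; z up. A collar of 110 mm outer diameter rises 14 mm above the deck; its inward flange (inner diameter 81 mm) spans 10 to 14 mm above the deck.
- mill_pin (a point): Rounded tip of one of the mill's two upright locating pins: 6 mm diameter, 14 mm high, on the deck's x axis, 17 mm either side of the centre (this is the +x one).
- mill_gap (a point): Middle of one of the two gaps in the flange, 18 mm wide, on the deck's +x (this one) and -x sides, at the flange's top. The lid's lugs pass down here and then turn under the flange, clockwise from above; a fixed stop prevents anticlockwise turning.
- mill_rib (a point): Single raised rib on the flange's top, 0.52 rad clockwise from the +x gap: the half-way mark, 48 mm from the mill's axis. A like rib belongs to the -x gap. A pair of ribs at 0.95 rad marks the lock. The lid is half-way when the ends of its bar point at the single ribs.
- pulse (a joint): Sprung ring under the flange, pushed clockwise by the lid's lugs; rad, 0 at rest. Lugs meet its tabs about 0.07 rad from the gap centres; from then on the value is the lid's turn less about 0.07. Half-way: 0.43. The lock bites from 0.75 up. The spring resists with 0.05 N m at 0 and 0.12 N m half-way, and returns the lid when let go.
- plate_mid (a point): Aluminium sieve plate, loose, 0.08 kg, lying flat: 54x28x5 mm, with an upright grip blade at its centre, 20 mm along x, 12 mm thick along y, top 45 mm above the underside. The same after half a turn. The point is on the middle axis, 22.5 mm above the underside (and above the deck once flush); x along the plate, z up.
- plate_hole (a point): Mouth (top face) of one of the plate's two through holes, 9 mm diameter, 17 mm either side of its centre along x (this is the +x one).
- lid_mid (a point): Grey bayonet lid, loose, 0.13 kg, standing on the table: hollow cap open below, 76 mm outer, 68 mm inner diameter, top face 52 mm above the underside, clearing the plate's blade. The same after half a turn. The point is on the middle axis, 45 mm above the underside (and above the deck once fully in); x along the grip bar, z up.
- lid_bar (a point): Centre of the lid's upright grip bar, on the lid's axis 71 mm above its underside: 56 mm long along x, 16 mm thick along y, from 52 to 90 mm above the underside.
- lid_lug (a point): Outer end of one of the lid's two lugs, at its foot under the ends of the bar, on +x (this one) and -x: 12 mm wide, 6 mm high, 93 mm across both outer ends.
- pepper: Bystander, loose: glass pepper shaker with a steel cap, 43 mm wide, 75 high; origin at the centre of its underside.
- jar: Bystander, loose: small round jar of toothpicks, 46 mm wide, 66 high; origin at the centre of its underside.
- fork: Bystander, loose: steel fork lying flat, 177x22x8 mm, along its x axis; origin at the centre of its underside.
- spoon: Bystander, loose: white soup spoon, 141x43x34 mm, along its x axis; origin at the centre of its underside.
- spout: Bystander, loose: spare valve spout standing up, 33 mm wide, 48 high; origin at the centre of its underside.
- brush: Bystander, loose: thin bottle brush lying down, 235x23x21 mm, along its x axis; origin at the centre of its underside.

How it is judged:
By the outcome, as a careful person would: the job done as asked, in the order asked, and still so for the second after the job is handed in, while the arm keeps its last pose, push and grip.
It also fails if it takes over 58 s, if anything falls off the work surface, if the arm or the gripper's body presses on something with over 40 N, if the wrist force passes 120 N, or if a joint passes its speed limit or range.

## Working session

There is one attempt and no reset: what is moved stays moved. The work goes in short steps, Python scripts to look and compute and a tool call to move; the robot and the scene stay as the last step left them, time stands still between calls to the robot, and variables do not carry over. Pictures are saved under pics/ and viewed, and the job is handed in when it is done.

Besides the shell and the picture viewer there is one more tool, called after "Request:" as a command line: name --argument value ..., lists and objects as JSON in quotes. move_arm: Moves the arm, as the interface text tells. Its arguments: {"type":"object","properties":{"series":{"type":"array","items":{"type":"array"}},"force":{"type":"number"}},"required":["series"]}

```bash
ls; mkdir -p pics; python3 - <<'E'
from rig import ctrl
import cv2,numpy as np
s=ctrl.sense();print({k:np.round(v,3).tolist() for k,v in s.items()})
for n in ["scene","top","wrist"]:
    m=ctrl.camera_model(n);print(n,m)
    p,d=ctrl.capture(n);cv2.imwrite(f"pics/{n}0.png",p[:,:,::-1]);np.savez(f"{n}0.npz",p=p,d=d,**{k:np.array(v) for k,v in m.items()})
E
```

```text
pics
{'time_s': 0.0, 'joints': [1.027, 0.313, 1.498, -0.0, 1.331, -0.223], 'dq': [-0.0, 0.0, 0.0, -0.002, -0.0, -0.0], 'tau': [-0.0, -41.226, -25.974, -0.0, 0.004, 0.0], 'eef_pos': [165.459, 498.073, 303.339], 'ee_rot': [-0.0, 0.16, 0.987, -0.001], 'force': [0.142, 0.074, -0.031], 'wrist_torque': [-0.067, -0.011, -0.013], 'grip_width': 1.005}
scene {'fov_y': 52.32691980823439, 'cx': 283.0801806838343, 'cy': 206.96151326859106, 'dist_coeffs': array([-0.11509258,  0.        ,  0.        ,  0.        ,  0.        ]), 'rvec': array([ 1.82407326, -0.91916367,  0.5826699 ]), 'tvec': array([-421.08272542,  230.08300771,  687.61656978])}
top {'fov_y': 52.66408746877355, 'cx': 274.24654814413987, 'cy': 213.85914315236874, 'dist_coeffs': array([-0.05852623,  0.        ,  0.        ,  0.        ,  0.        ]), 'rvec': array([ 2.18745315, -2.12864696,  0.16555029]), 'tvec': array([-131.20911351,  565.53936212,  974.88423479])}
wrist {'fov_y': 58.197804108386805, 'cx': 274.84490257889365, 'cy': 210.5588228700521, 'dist_coeffs': array([0.01889955, 0.        , 0.        , 0.        , 0.        ]), 'rvec': array([-2.33811676, -1.68652577, -0.25848833]), 'tvec': array([-525.36633376,  -36.56829959,  380.19092535])}
```

View pics/scene0.png

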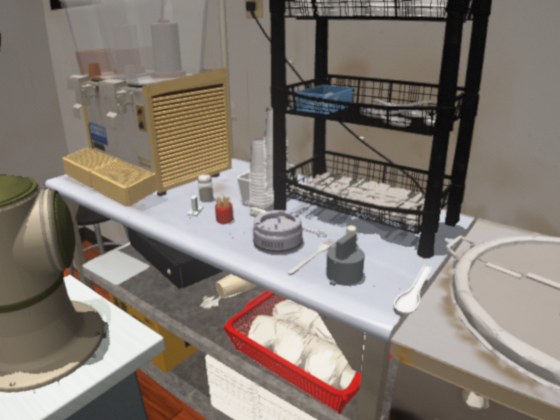

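View pics/top0.png

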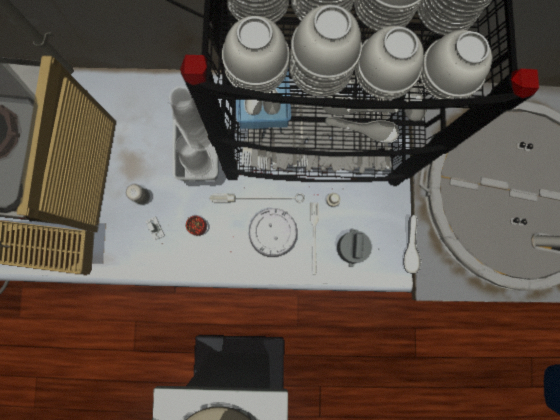

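View pics/wrist0.png

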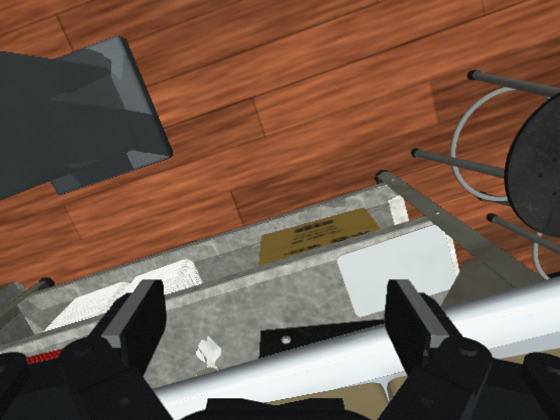

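```bash
cat > h.py <<'E'
import cv2,numpy as np
def load(f):
    z=np.load(f);return dict(z)
def K(m):
    f=210/np.tan(np.radians(float(m['fov_y']))/2)
    return np.array([[f,0,float(m['cx'])],[0,f,float(m['cy'])],[0,0,1]])
def rays(m,uv):
    uv=np.asarray(uv,float).reshape(-1,1,2)
    n=cv2.undistortPoints(uv,K(m),np.array(m['dist_coeffs'],float))[:,0]
    R=cv2.Rodrigues(np.array(m['rvec'],float))[0];t=np.array(m['tvec'],float)
    c=-R.T@t
    d=np.c_[n,np.ones(len(n))]@R
    return c,d
def onplane(m,uv,z):
    c,d=rays(m,uv);s=(z-c[2])/d[:,2];return c+d*s[:,None]
def proj(m,P):
    return cv2.projectPoints(np.asarray(P,float).reshape(-1,1,3),np.array(m['rvec'],float),np.array(m['tvec'],float),K(m),np.array(m['dist_coeffs'],float))[0][:,0]
def cloud(m):
    d=m['d'];v,u=np.mgrid[:d.shape[0],:d.shape[1]]
    c,r=rays(m,np.c_[u.ravel(),v.ravel()])
    P=c+r*d.ravel()[:,None];P[d.ravel()==0]=np.nan
    return P.reshape(d.shape+(3,))
def grab(ctrl,name,tag):
    s=ctrl.sense();m=ctrl.camera_model(name);p,d=ctrl.capture(name)
    cv2.imwrite(f"pics/{tag}.png",p[:,:,::-1])
    np.savez(f"{tag}.npz",p=p,d=d,eef=s['eef_pos'],rot=s['ee_rot'],**{k:np.array(v) for k,v in m.items()})
    return load(f"{tag}.npz")
E
python3 - <<'E'
from h import *
m=load("top0.npz");s=load("scene0.npz")
cv2.imwrite("pics/topz.png",cv2.resize(m['p'][170:300,110:310,::-1],None,fx=4,fy=4,interpolation=cv2.INTER_CUBIC))
cv2.imwrite("pics/topz2.png",cv2.resize(m['p'][170:300,290:450,::-1],None,fx=4,fy=4,interpolation=cv2.INTER_CUBIC))
cv2.imwrite("pics/scz.png",cv2.resize(s['p'][160:320,170:450,::-1],None,fx=2.8,fy=2.8,interpolation=cv2.INTER_CUBIC))
for n,uv,z in [("mill",(273,231),59),("lid",(354,247),71),("pepper",(136,193),40),("jar",(197,225),40),("plate?",(156,228),20),("spout?",(333,199),40),("brush",(257,198),10),("fork",(314,238),5),("spoon",(412,245),10)]:
    print(n,onplane(m,[uv],z).round(0))
E
```

```text
mill [[ 526. -114.   59.]]
lid [[ 493. -301.   71.]]
pepper [[610. 218.  40.]]
jar [[537.  67.  40.]]
plate? [[529. 170.  20.]]
spout? [[ 609. -256.   40.]]
brush [[611. -73.  10.]]
fork [[ 517. -216.    5.]]
spoon [[ 505. -458.   10.]]
```

View pics/topz.png

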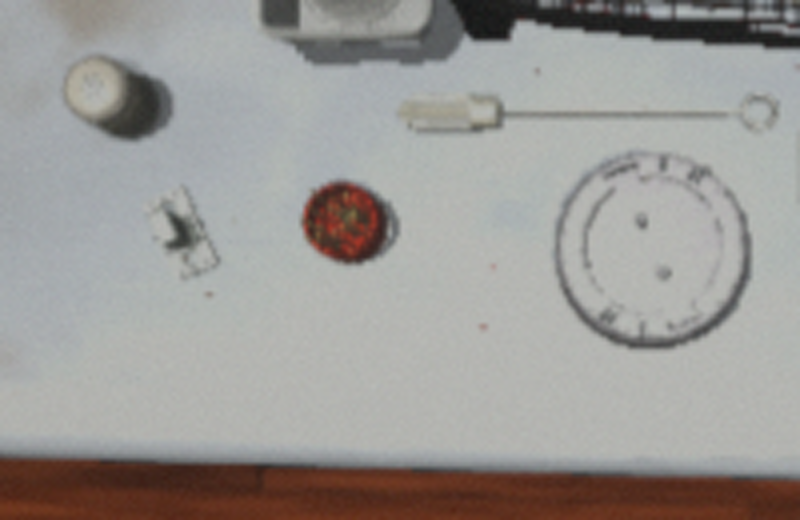

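View pics/topz2.png

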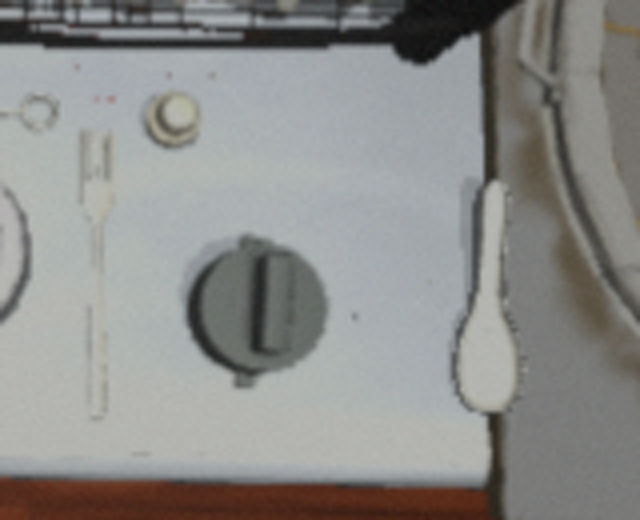

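View pics/scz.png

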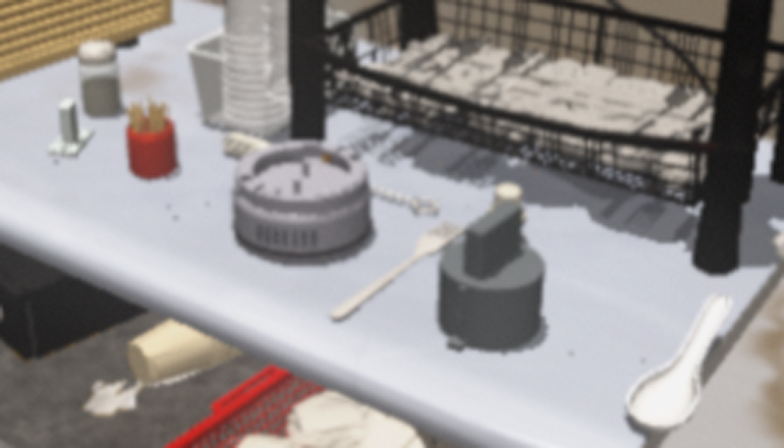

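```bash
python3 - <<'E'
from h import *
from scipy.spatial.transform import Rotation as Ro
m=load("wrist0.npz")
R=cv2.Rodrigues(m['rvec'])[0];c=-R.T@m['tvec']
q=[-0.0, 0.16, 0.987, -0.001];T=Ro.from_quat(q,scalar_first=True).as_matrix()
print("cam in tool",T.T@(c-np.array([165.459, 498.073, 303.339])),"axes in tool\n",(T.T@R.T).round(3))
print(T.round(3))
for n in ("top0.npz","scene0.npz"):
    m=load(n);P=cloud(m).reshape(-1,3)
    for zl,zh in((100,150),(150,250),(250,400),(400,600)):
        k=(P[:,2]>zl)&(P[:,2]<zh)&(P[:,1]<350)&(P[:,1]>-500)&(P[:,0]>250)&(P[:,0]<720)
        print(n,zl,k.sum(),[np.percentile(P[k],q,axis=0).round() for q in(0,2,50)] if k.sum() else 0)
m=load("top0.npz");P=cloud(m)
for uv in[(273,231),(354,247),(156,224),(258,198),(265,215)]:print(uv,P[uv[1],uv[0]].round(1))
E
```

```text
cam in tool [ 78.99771127   0.5301972  -70.09758958] axes in tool
 [[ 0.    -0.954 -0.3  ]
 [ 1.    -0.     0.002]
 [-0.002 -0.3    0.954]]
[[-0.949  0.316 -0.   ]
 [ 0.316  0.949 -0.002]
 [-0.    -0.002 -1.   ]]
top0.npz 100 2153 [array([ 515., -431.,  100.]), array([ 522., -411.,  100.]), array([649.,  59., 114.])]
top0.npz 150 3451 [array([ 515., -431.,  150.]), array([ 519., -416.,  152.]), array([656., 298., 194.])]
top0.npz 250 12089 [array([ 512., -430.,  250.]), array([ 521., -410.,  256.]), array([657., 293., 321.])]
top0.npz 400 24102 [array([ 528., -430.,  400.]), array([ 623., -416.,  409.]), array([ 681., -182.,  546.])]
scene0.npz 100 2507 [array([ 514., -439.,  100.]), array([ 519., -434.,  101.]), array([656.,  52., 118.])]
scene0.npz 150 3766 [array([ 514., -436.,  150.]), array([ 518., -432.,  152.]), array([658., 296., 197.])]
scene0.npz 250 8999 [array([ 510., -439.,  250.]), array([ 518., -434.,  255.]), array([658., -26., 313.])]
scene0.npz 400 9430 [array([ 490., -439.,  400.]), array([ 500., -432.,  404.]), array([660., -15., 496.])]
(273, 231) [ 527.2 -113.8   44.5]
(354, 247) [ 492.9 -301.7   68.4]
(156, 224) [540.4 175.    3.2]
(258, 198) [ 6.132e+02 -7.470e+01  2.000e-01]
(265, 215) [564.8 -93.8  45. ]
```

```bash
python3 - <<'E'
from h import *
P=np.concatenate([cloud(load(n)).reshape(-1,3) for n in("top0.npz","scene0.npz")])
for y in range(-450,340,40):
    r=[]
    for zl,zh in((90,200),(200,300),(300,400),(400,500),(500,650)):
        k=(P[:,2]>zl)&(P[:,2]<zh)&(P[:,1]>=y)&(P[:,1]<y+40)&(P[:,0]>250)
        r.append(round(float(np.percentile(P[k,0],1))) if k.sum()>8 else None)
    print(y,r)
E
```

```text
-450 [654, 657, 654, 655, 654]
-410 [646, 656, 646, 657, 648]
-370 [644, 659, 642, 662, 645]
-330 [476, 656, 640, 662, 640]
-290 [640, 658, 638, 663, 640]
-250 [638, 658, 637, 663, 639]
-210 [638, 657, 638, 662, 638]
-170 [640, 657, 639, 664, 639]
-130 [641, 659, 641, 663, 641]
-90 [644, 660, 644, 662, 643]
-50 [649, 655, 649, 657, 646]
-10 [655, 654, 653, 656, 655]
30 [665, 740, None, None, None]
70 [662, 738, 939, 957, None]
110 [764, 957, 940, 957, None]
150 [957, 957, 943, 956, 958]
190 [957, 958, None, None, None]
230 [957, 957, 956, 936, 956]
270 [519, 520, 524, 529, 513]
310 [515, 516, 514, 498, 492]
```

Request:
move_arm --series '[[[-55, -34, 0], -10, 1], [[-110, -68, 0], -20, 1], [[-165, -102, 0], -30, 1], [[-219, -136, 0], -40, 1], [[-265, -148, 15], -50, 1], [[-311, -160, 30], -52, 1], [[-357, -172, 44], -52, 1], [[-403, -184, 59], -52, 1], [[-449, -196, 74], -52, 1], [[-449, -196, 74], -52, 1]]'

```text
time_s: 1.4
eef_pos: [531.2, 168.7, 228.0]
ee_rot: [-0.001, -0.288, 0.958, 0.0]
force: [0.0, -0.4, 0.3]
grip_width: 0.999
```

```bash
cat >> h.py <<'E'
from scipy.spatial.transform import Rotation as Ro
def T(s): return Ro.from_quat(s['ee_rot'],scalar_first=True).as_matrix()
def yang(s):
    t=T(s);return np.degrees(np.arctan2(t[1,1],t[0,1]))
def shift(s,target):
    return T(s).T@(np.array(target)-np.array(s['eef_pos']))
E
python3 - <<'E'
from h import *
from rig import ctrl
s=ctrl.sense();print(s['time_s'],s['eef_pos'],yang(s),np.round(s['joints'],2),s['force'])
grab(ctrl,"wrist","w1")
E
```

```text
1.4 [531.19431531 168.68746313 228.00342105] 123.43298884269521 [ 0.1   0.45  1.5  -0.    1.19 -2.06] [ 0.01304652 -0.39761143  0.26302947]
```

View pics/w1.png

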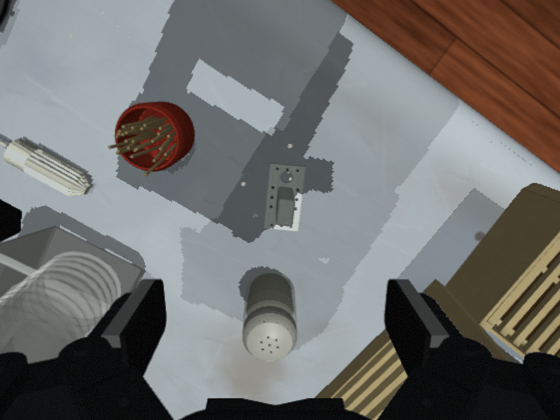

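```bash
python3 - <<'E'
from h import *
m=load("w1.npz")
cv2.imwrite("pics/w1z.png",cv2.resize(m['p'][150:245,250:345,::-1],None,fx=6,fy=6,interpolation=cv2.INTER_CUBIC))
print(proj(m,[[*m['eef'][:2],0],[*m['eef'][:2],45]]))
E
```

```text
[[271.78385972 192.15900447]
 [271.42651873 208.3330439 ]]
```

View pics/w1z.png

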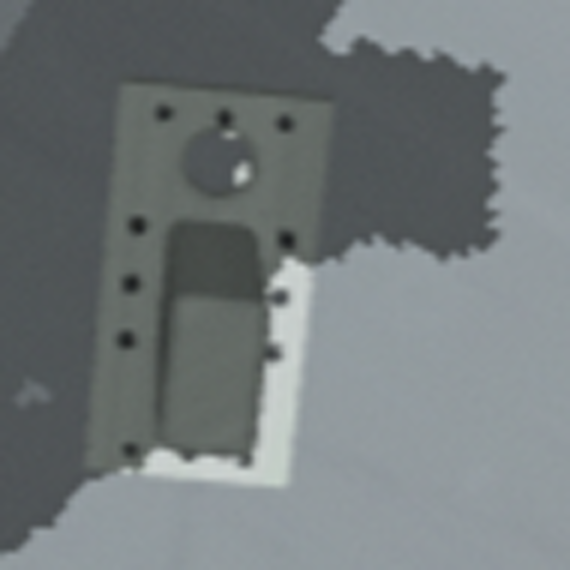

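```bash
python3 - <<'E'
from h import *
m=load("w1.npz")
def pt(l,z): 
    a=np.array(l,float);a=(a+.5)/6-.5+[250,150];return onplane(m,a,z)
q=pt([(122,82),(334,100),(290,487),(88,465)],5);b=pt([(172,295),(268,297),(250,452),(160,443)],45)
h=pt([(220,161)],5)
for x in(q,b):
    print(x.mean(0).round(1),[np.linalg.norm(x[i]-x[(i+1)%4]).round(1) for i in range(4)],[np.degrees(np.arctan2(*(x[i]-x[j])[[1,0]])).round(1) for i,j in((0,3),(1,2),(0,1),(3,2))])
print(h, h-q.mean(0))
s=dict(eef_pos=m['eef'],ee_rot=m['rot'])
print(yang(s),shift(s,[*((q.mean(0)+b.mean(0))/2)[:2],150]))
E
```

```text
[528.4 178.9   5. ] [np.float64(27.8), np.float64(54.2), np.float64(28.0), np.float64(53.3)] [np.float64(-151.8), np.float64(-151.6), np.float64(-61.5), np.float64(-63.2)]
[528. 178.  45.] [np.float64(11.1), np.float64(19.2), np.float64(10.7), np.float64(18.2)] [np.float64(-150.9), np.float64(-152.1), np.float64(-57.9), np.float64(-62.7)]
[[513.03613372 170.50330019   5.        ]] [[-15.36151547  -8.41442431   0.        ]]
123.43298884269521 [-3.07910146  9.72315056 78.00669816]
```

Request:
move_arm --series '[[[-3, 10, 40], 5, 1], [[-3, 10, 80], 5, 0.6], [[-3, 10, 80], 5, 0.6], [[-3, 10, 80], 5, 0.6]]'

```text
time_s: 1.95
eef_pos: [527.2, 181.2, 151.8]
ee_rot: [0.001, -0.248, 0.969, -0.0]
force: [0.2, -0.9, 0.8]
grip_width: 0.6
```

```bash
python3 - <<'E'
from h import *
from rig import ctrl
s=ctrl.sense();print(s['time_s'],s['eef_pos'],yang(s),np.round(s['dq'],3),s['force'],s['grip_width'],shift(s,[528.3,178.5,88.5]))
grab(ctrl,"wrist","w2")
E
```

```text
1.95 [527.17698271 181.16610265 151.84853006] 118.6647354751579 [-0.007 -0.011 -0.01   0.    -0.004 -0.001] [ 0.23762296 -0.85870733  0.77908288] 0.6004149090989089 [ 0.44802371 -2.81959713 63.35025398]
```

View pics/w2.png

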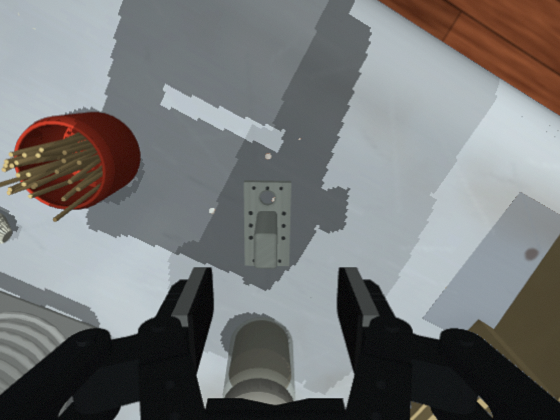

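```bash
python3 - <<'E'
from h import *
m=load("w2.npz")
cv2.imwrite("pics/w2z.png",cv2.resize(m['p'][170:280,215:325,::-1],None,fx=5,fy=5,interpolation=cv2.INTER_CUBIC))
P=cloud(m);print(P[245:262:4,268].round(1))
E
```

```text
[[524.3 177.9  46. ]
 [526.7 179.2  44.8]
 [528.3 180.1  45.7]
 [530.9 181.5  44.1]
 [532.6 182.3  44.9]]
```

View pics/w2z.png

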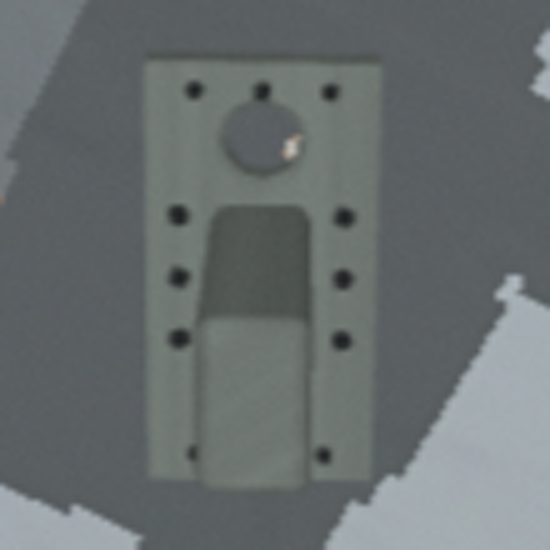

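```bash
python3 - <<'E'
from h import *
m=load("w2.npz")
def pt(l,z): 
    a=np.array(l,float);a=(a+.5)/5-.5+[215,170];return onplane(m,a,z)
q=pt([(145,60),(382,63),(371,478),(149,478)],5);b=pt([(202,317),(310,317),(306,487),(199,487)],45)
for x in(q,b):
    print(x.mean(0).round(1),[np.linalg.norm(x[i]-x[(i+1)%4]).round(1) for i in range(4)],[np.degrees(np.arctan2(*(x[i]-x[j])[[1,0]])).round(1) for i,j in((0,3),(1,2),(0,1),(3,2))])
from rig import ctrl
s=ctrl.sense();print(s['eef_pos'],yang(s),shift(s,[*((q.mean(0)+b.mean(0))/2)[:2],89]))
E
```

```text
[528.6 178.7   5. ] [np.float64(27.9), np.float64(53.7), np.float64(28.0), np.float64(54.1)] [np.float64(-152.3), np.float64(-152.1), np.float64(-62.1), np.float64(-61.4)]
[527.9 178.4  45. ] [np.float64(10.8), np.float64(18.8), np.float64(11.0), np.float64(18.8)] [np.float64(-153.2), np.float64(-152.5), np.float64(-61.4), np.float64(-61.4)]
[527.37414402 181.03917234 152.04234254] 118.64943270284293 [ 0.62383831 -2.53866648 63.04383169]
```

Request:
move_arm --series '[[[0.5, -2.5, 0], 0.7, 0.6], [[0.5, -2.5, 32], 0.7, 0.6], [[0.5, -2.5, 63], 0.7, 0.6], [[0.5, -2.5, 63], 0.7, 0.6], [[0.5, -2.5, 63], 0.7, 0.3], [[0.5, -2.5, 63], 0.7, 0.05], [[0.5, -2.5, 63], 0.7, 0.0], [[0.5, -2.5, 63], 0.7, 0.0], [[0.5, -2.5, 63], 0.7, 0.0]]' --force 45

```text
time_s: 3.12
eef_pos: [528.3, 178.3, 88.4]
ee_rot: [0.001, -0.241, 0.97, -0.0]
force: [-1.4, -0.9, 6.5]
grip_width: 0.134
```

```bash
python3 - <<'E'
from h import *
from rig import ctrl
s=ctrl.sense();print(s['time_s'],s['eef_pos'],yang(s),np.round(s['dq'],3),s['force'],s['grip_width'])
grab(ctrl,"wrist","w3")
E
```

```text
3.125 [528.29721829 178.29226623  88.42589604] 117.9232372458792 [-0.     0.001 -0.001 -0.001 -0.001 -0.001] [-1.42655433 -0.87901574  6.4788683 ] 0.13377765733770464
```

View pics/w3.png

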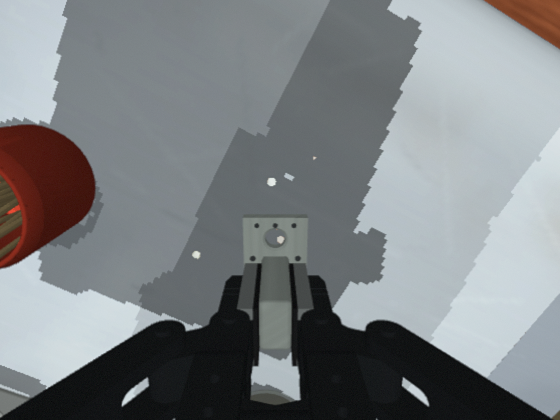

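Request:
move_arm --series '[[[0, 0, -50], 0, 0], [[0, 0, -110], 0, 0], [[10, -26, -160], 0, 0], [[28, -78, -172], 2, 0], [[48, -134, -172], 4, 0], [[68, -190, -172], 5, 0], [[86, -240, -172], 5, 0], [[94, -261, -172], 5, 0], [[94, -261, -172], 5, 0], [[94, -261, -172], 5, 0]]'

```text
time_s: 4.42
eef_pos: [566.6, -95.1, 259.0]
ee_rot: [0.0, -0.199, 0.98, 0.0]
force: [0.2, 0.7, -1.3]
grip_width: 0.135
```

```bash
python3 - <<'E'
from h import *
from rig import ctrl
s=ctrl.sense();print(s['time_s'],s['eef_pos'],yang(s),np.round(s['dq'],3),s['force'],s['grip_width'])
grab(ctrl,"wrist","w4")
E
```

```text
4.425 [566.61761765 -95.14049803 259.02926794] 112.98576742493644 [ 0.011 -0.002  0.001 -0.002 -0.002 -0.002] [ 0.2368907   0.65293827 -1.25237809] 0.13500227216228147
```

View pics/w4.png

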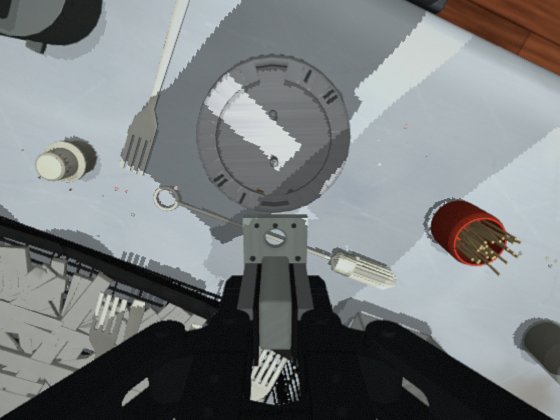

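```bash
python3 - <<'E'
from h import *
m=load("w4.npz")
g=m['p'][40:220,190:360,::-1]
g=cv2.convertScaleAbs(g,alpha=1.6,beta=-60)
cv2.imwrite("pics/w4z.png",cv2.resize(g,None,fx=3.3,fy=3.3,interpolation=cv2.INTER_CUBIC))
cv2.imwrite("pics/w4y.png",cv2.resize(m['p'][205:275,235:315,::-1],None,fx=7,fy=7,interpolation=cv2.INTER_CUBIC))
E
```

```text
(no output)
```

View pics/w4z.png

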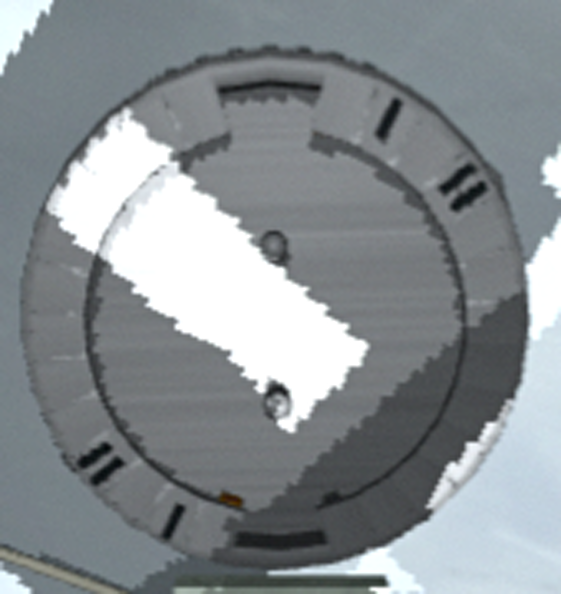

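View pics/w4y.png

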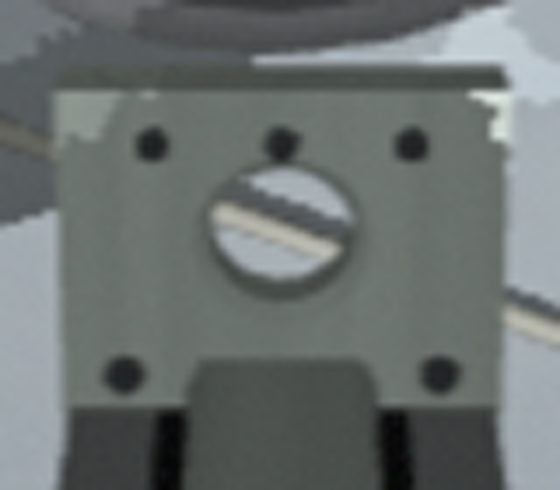

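```bash
python3 - <<'E'
from h import *
m=load("w4.npz")
s=dict(eef_pos=m['eef'],ee_rot=m['rot'])
def pt(l,z,f,o): 
    a=np.array(l,float);a=(a+.5)/f-.5+o;return onplane(m,a,z)
ang=lambda v:np.degrees(np.arctan2(v[1],v[0]))
p=pt([(274,245),(278,403)],59,3.3,[190,40]);print("pins",p.round(1),np.linalg.norm(p[0]-p[1]),ang(p[1]-p[0]),p.mean(0))
r=pt([(390,119),(174,521)],59,3.3,[190,40]);print("ribs",r.round(1),np.linalg.norm(r[0]-r[1]),ang(r[1]-r[0]),r.mean(0))
g=pt([(271,85),(281,540)],59,3.3,[190,40]);print("gaps",g.round(1),np.linalg.norm(g[0]-g[1]),ang(g[1]-g[0]),g.mean(0))
Tm=T(s)
for dz in(83.4,):
    z=m['eef'][2]-dz
    h=pt([(283,231)],z,7,[235,205])[0];e=pt([(55,90),(506,90),(70,407),(498,407)],z,7,[235,205])
    t=(e-m['eef'])@Tm;print("hole tool",(h-m['eef'])@Tm,"edges",t.round(1),np.linalg.norm(e[0]-e[1]),np.linalg.norm(e[2]-e[3]))
m3=load("w3.npz");cv2.imwrite("pics/w3y.png",cv2.resize(m3['p'][205:275,235:315,::-1],None,fx=7,fy=7,interpolation=cv2.INTER_CUBIC))
print("tool yang",yang(s), "axis tool x ang",yang(s)+90)
E
```

```text
pins [[ 508.2 -119.2   59. ]
 [ 538.6 -105.4   59. ]] 33.42987489436609 24.368367379306093 [ 523.39501462 -112.29628199   59.        ]
ribs [[ 476.  -107.1   59. ]
 [ 572.4 -116.5   59. ]] 96.77389753069043 -5.603676951478777 [ 524.20385244 -111.79610106   59.        ]
gaps [[ 479.6 -131.9   59. ]
 [ 567.1  -92.6   59. ]] 95.9303790393624 24.178288052748663 [ 523.3206217  -112.27157681   59.        ]
hole tool [17.37709734  2.02742054 83.39932874] edges [[ 26.7 -11.9  83.4]
 [ 26.6  15.7  83.4]
 [  5.4 -11.5  83.4]
 [  5.4  15.7  83.4]] 27.61716960230595 27.237238242471
tool yang 112.98576742493644 axis tool x ang 202.98576742493645
```

View pics/w3y.png

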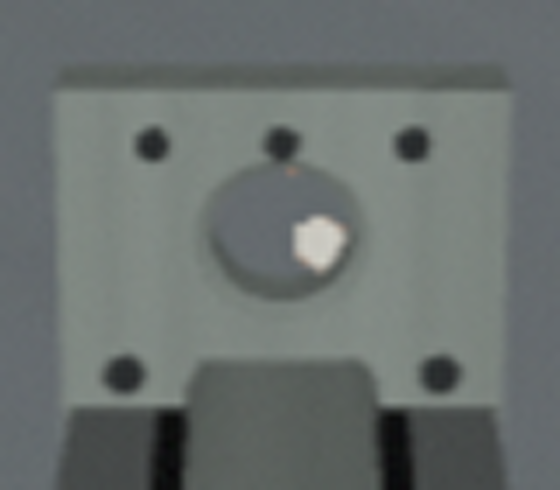

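```bash
python3 - <<'E'
from h import *
m=load("w3.npz")
s=dict(eef_pos=m['eef'],ee_rot=m['rot']);Tm=T(s)
def pt(l,z,f,o): 
    a=np.array(l,float);a=(a+.5)/f-.5+o;return onplane(m,a,z)
h=pt([(277,231)],5,7,[235,205]);print((h-m['eef'])@Tm)
m2=load("w2.npz");T2=T(dict(ee_rot=m2['rot']))
h=onplane(m2,[((262+.5)/5-.5+215,(136+.5)/5-.5+170)],5);print(h,(h-m2['eef'])@T2)
h=onplane(m2,[((225+.5)/5-.5+215,(402+.5)/5-.5+170)],45)
for n in("w2","w3","w4"):
    m=load(n+".npz");g=m['p'];cv2.imwrite(f"pics/{n}f.png",cv2.resize(g[240:400,195:355,::-1],None,fx=3.5,fy=3.5))
E
```

```text
[[17.24059909  1.72571807 83.38102032]]
[[512.87996241 170.28842241   5.        ]] [[ 18.12077829  -2.55100341 146.807184  ]]
```

View pics/w4f.png

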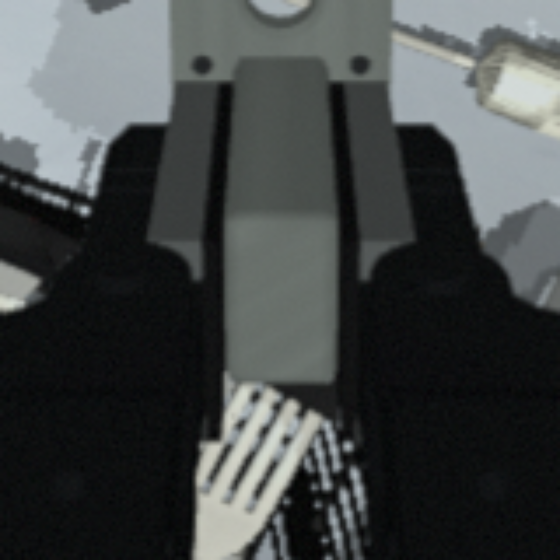

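Request:
move_arm --series '[[[13, 0, 40], -1.3, 0], [[26, -0.5, 80], -1.3, 0], [[26, -0.5, 99], -1.3, 0], [[26, -0.5, 99], -1.3, 0], [[26, -0.5, 99], -1.3, 0], [[26, -0.5, 99], -1.3, 0]]'

```text
time_s: 5.22
eef_pos: [543.4, -106.8, 161.0]
ee_rot: [0.001, -0.21, 0.978, -0.001]
force: [-0.0, -0.3, -1.2]
grip_width: 0.132
```

```bash
python3 - <<'E'
from h import *
from rig import ctrl
s=ctrl.sense();print(s['time_s'],s['eef_pos'],yang(s),np.round(s['dq'],3),s['force'],s['grip_width'])
m=grab(ctrl,"wrist","w5")
cv2.imwrite("pics/w5z.png",cv2.resize(cv2.convertScaleAbs(m['p'][120:290,190:360,::-1],alpha=1.5,beta=-40),None,fx=3.5,fy=3.5,interpolation=cv2.INTER_CUBIC))
E
```

```text
5.225 [ 543.42089735 -106.83687545  160.99660244] 114.25082757403827 [-0.004  0.004  0.006 -0.002 -0.002 -0.001] [-0.02042147 -0.25905842 -1.19040343] 0.13163831112932073
```

View pics/w5.png

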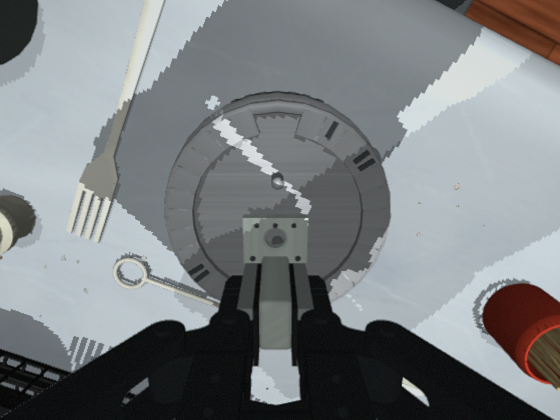

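View pics/w5z.png

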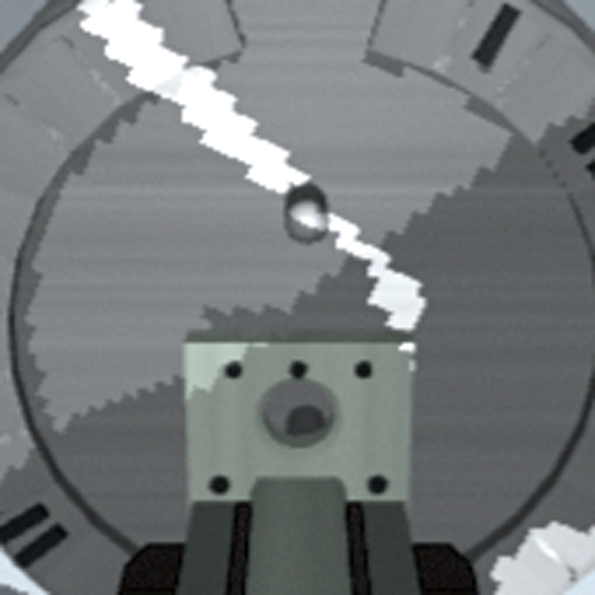

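```bash
python3 - <<'E'
from h import *
m=load("w5.npz")
s=dict(eef_pos=m['eef'],ee_rot=m['rot']);Tm=T(s)
def pt(l,z): 
    a=np.array(l,float);a=(a+.5)/3.5-.5+[190,120];return (onplane(m,a,z)-m['eef'])@Tm
print("pin",pt([(306,222)],56)[0].round(2),"base",pt([(306,203)],45)[0].round(2),"hole",pt([(299.5,412)],m['eef'][2]-83.4)[0].round(2),
"far pin",pt([(305,420)],56)[0])
print("flange L/R",pt([(12,310),(592,310)],59).round(1),"gap corners",pt([(244,45),(367,55)],59).round(1), pt([(235,0),(388,0)],59).round(1))
print("rib",pt([(497,37)],59).round(1))
# predicted positions of pin points
for c in [(36.5,1.9),(37.5,1.9)]:
    P=[m['eef']+Tm@np.array([c[0],c[1],m['eef'][2]-z]) for z in(45,56,59)]
    print(c,((proj(m,P)-[190,120]+.5)*3.5-.5).round(1))
E
```

```text
pin [ 36.59   3.07 104.94] base [ 36.78   3.14 115.94] hole [17.45  2.14 83.37] far pin [  7.68519528   2.96853428 104.98235908]
flange L/R [[ 25.  -37.  102. ]
 [ 25.   42.  101.9]] gap corners [[ 60.5  -4.9 101.9]
 [ 59.3  10.8 101.9]] [[ 66.1  -6.  101.9]
 [ 66.1  13.4 101.9]]
rib [[ 61.5  27.4 101.9]]
(36.5, 1.9) [[297.4 204.8]
 [297.4 222.6]
 [297.4 227.8]]
(37.5, 1.9) [[297.4 198. ]
 [297.4 215.4]
 [297.4 220.5]]
```

Request:
move_arm --series '[[[10, 0.4, 0], 0.8, 0], [[19.2, 0.6, 0], 0.8, 0], [[19.2, 0.6, 10], 0.8, 0], [[19.2, 0.6, 10], 0.8, 0], [[19.2, 0.6, 10], 0.8, 0]]'

```text
time_s: 5.9
eef_pos: [525.3, -114.3, 149.8]
ee_rot: [-0.0, -0.203, 0.979, 0.0]
force: [0.6, -1.2, 0.1]
grip_width: 0.13
```

```bash
python3 - <<'E'
from h import *
from rig import ctrl
s=ctrl.sense();print(s['time_s'],s['eef_pos'],yang(s),np.round(s['dq'],3),s['force'],s['grip_width'])
m=grab(ctrl,"wrist","w6")
cv2.imwrite("pics/w6z.png",cv2.resize(cv2.convertScaleAbs(m['p'][200:270,235:315,::-1],alpha=1.5,beta=-20),None,fx=7,fy=7,interpolation=cv2.INTER_CUBIC))
Tm=T(dict(ee_rot=m['rot']))
for c in [(17.4,2.2)]:
    P=[m['eef']+Tm@np.array([c[0],c[1],m['eef'][2]-z]) for z in(45,56,59,m['eef'][2]-88.4,m['eef'][2]-83.4)]
    print(c,((proj(m,P)-[235,200]+.5)*7-.5).round(1))
E
```

```text
5.9 [ 525.34050052 -114.34449068  149.77949991] 113.42796268809339 [ 0.001 -0.004 -0.005 -0.001  0.001  0.002] [ 0.56483219 -1.20050577  0.09425865] 0.1296360682340549
(17.4, 2.2) [[284.7 152.7]
 [285.1 207.4]
 [285.2 223.5]
 [285.3 236.6]
 [285.5 265.4]]
```

View pics/w6z.png

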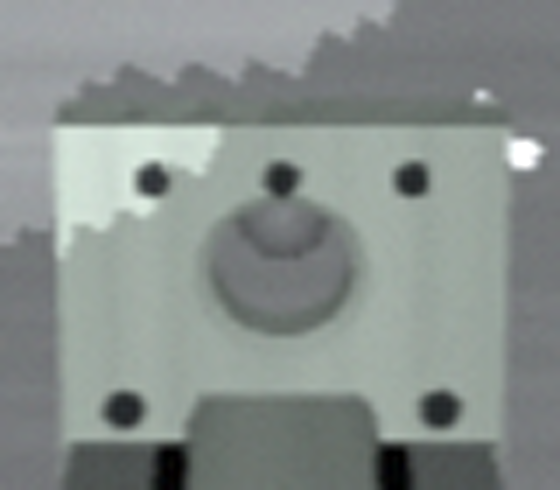

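Request:
move_arm --series '[[[0, 0, 4], 0, 0], [[0, 0, 8], 0, 0], [[0, 0, 12], 0, 0], [[0, 0, 15], 0, 0], [[0, 0, 16.5], 0, 0], [[0, 0, 16.5], 0, 0]]'

```text
time_s: 6.7
eef_pos: [525.2, -114.4, 133.5]
ee_rot: [0.0, -0.203, 0.979, -0.0]
force: [-0.7, 0.6, -0.3]
grip_width: 0.13
```

```bash
python3 - <<'E'
from h import *
from rig import ctrl
s=ctrl.sense();print(s['time_s'],s['eef_pos'],yang(s),np.round(s['dq'],3),s['force'],s['wrist_torque'],s['grip_width'])
m=grab(ctrl,"wrist","w7")
cv2.imwrite("pics/w7z.png",cv2.resize(cv2.convertScaleAbs(m['p'][120:290,190:360,::-1],alpha=1.5,beta=-30),None,fx=3.5,fy=3.5,interpolation=cv2.INTER_CUBIC))
E
```

```text
6.7 [ 525.24748407 -114.37845065  133.45742599] 113.42056574982426 [ 0.     0.002  0.001 -0.    -0.001 -0.   ] [-0.66150695  0.64343545 -0.32801325] [-0.02858564  0.06859979  0.0307378 ] 0.13016056411877722
```

View pics/w7z.png

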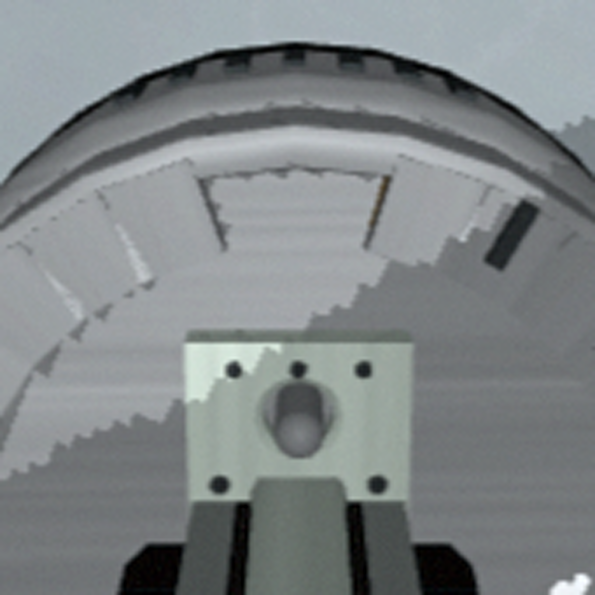

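Request:
move_arm --series '[[[0, 0, 0.7], 0, 0], [[0, 0, 1.2], 0, 0], [[0, 0, 1.2], 0, 0]]'

```text
time_s: 7.12
eef_pos: [525.3, -114.4, 133.4]
ee_rot: [0.0, -0.203, 0.979, -0.0]
force: [-6.0, 0.0, 13.5]
grip_width: 0.129
```

```bash
python3 - <<'E'
from h import *
from rig import ctrl
s=ctrl.sense();print(s['time_s'],s['eef_pos'],yang(s),s['force'],s['wrist_torque'],s['grip_width'])
E
```

```text
7.125 [ 525.25041703 -114.41301683  133.38648881] 113.42535314201288 [-6.03129076  0.0344386  13.46390739] [ 3.56807820e-01  7.97457936e-01 -7.74885097e-04] 0.12916697898957907
```

Request:
move_arm --series '[[[0, 0, 0], 0, 0.4], [[0, 0, 0], 0, 0.4], [[0, 0, 0], 0, 0.4], [[0, 0, -25], 0, 0.4], [[0, 0, -60], 0, 0.4], [[-30, 0, -110], 0, 0.6], [[-30, 0, -110], 0, 1], [[-30, 0, -110], 0, 1]]'

```text
time_s: 8.12
eef_pos: [552.3, -102.3, 241.3]
ee_rot: [-0.001, -0.203, 0.979, 0.0]
force: [-0.9, 0.1, -0.1]
grip_width: 0.983
```

```bash
python3 - <<'E'
from h import *
from rig import ctrl
s=ctrl.sense();print(s['time_s'],s['eef_pos'],yang(s),s['force'],s['wrist_torque'],s['grip_width'])
m=grab(ctrl,"wrist","w8")
E
```

```text
8.125 [ 552.31669122 -102.2931474   241.27320257] 113.43356163245208 [-0.8784574   0.14217033 -0.10050299] [0.02102171 0.01665199 0.03144331] 0.9830044722956558
```

View pics/w8.png

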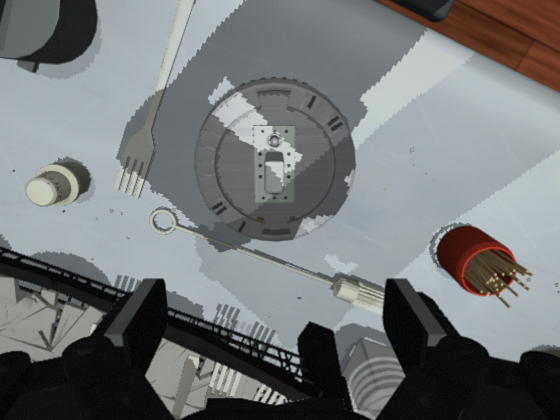

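Request:
move_arm --series '[[[33, -40, 0], 6, 1], [[66, -80, 0], 12, 1], [[100, -120, 0], 18, 1], [[133, -159, 0], 25, 1], [[133, -159, 0], 25, 1], [[133, -159, 0], 25, 1], [[133, -159, 0], 25, 1]]'

```text
time_s: 9.05
eef_pos: [494.1, -300.1, 241.9]
ee_rot: [-0.0, 0.013, 1.0, 0.0]
force: [-0.0, 0.7, 0.5]
grip_width: 1.0
```

```bash
python3 - <<'E'
from h import *
from rig import ctrl
s=ctrl.sense();print(s['time_s'],s['eef_pos'],yang(s),np.round(s['dq'],3),s['joints'])
m=grab(ctrl,"wrist","w9")
E
```

```text
9.05 [ 494.12216389 -300.14972954  241.85773926] 88.51955266837686 [ 0.005 -0.003 -0.005 -0.003  0.001  0.002] [-7.48449522e-01  4.81117444e-01  1.41999513e+00  1.08051169e-04
  1.24131807e+00 -2.29344235e+00]
```

View pics/w9.png

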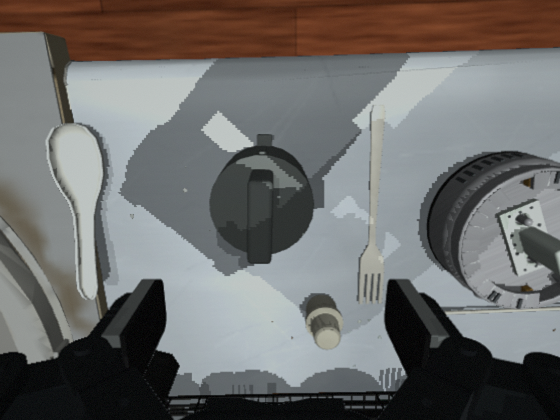

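```bash
python3 - <<'E'
from h import *
m=load("w9.npz")
cv2.imwrite("pics/w9z.png",cv2.resize(cv2.convertScaleAbs(m['p'][125:275,195:330,::-1],alpha=2.2,beta=-40),None,fx=3.9,fy=3.9,interpolation=cv2.INTER_CUBIC))
E
```

```text
(no output)
```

View pics/w9z.png

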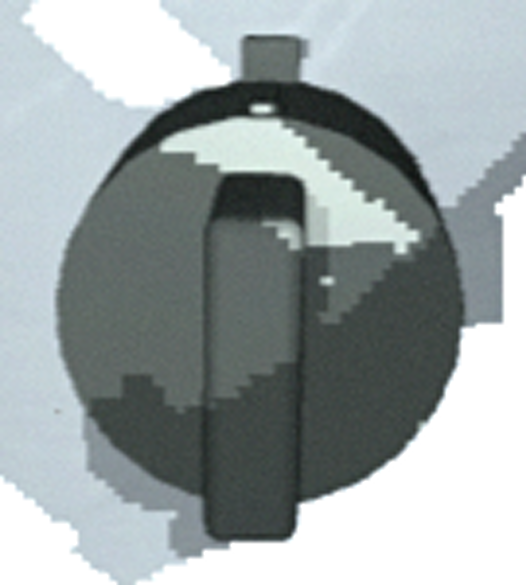

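```bash
python3 - <<'E'
from h import *
m=load("w9.npz")
s=dict(eef_pos=m['eef'],ee_rot=m['rot']);Tm=T(s)
def pt(l,z): 
    a=np.array(l,float);a=(a+.5)/3.9-.5+[195,125];return (onplane(m,a,z)-m['eef'])@Tm
b=pt([(206,218),(303,218),(297,540),(204,540)],90)
print(b.round(1),b.mean(0)); print("lug",pt([(271,37),(241,37),(300,37)],6).round(1))
print("cap L/R",pt([(57,300),(464,300)],52).round(1))
E
```

```text
[[ 2.780e+01 -1.510e+01  1.519e+02]
 [ 2.780e+01 -1.000e-01  1.519e+02]
 [-2.660e+01 -1.300e+00  1.518e+02]
 [-2.660e+01 -1.660e+01  1.518e+02]] [  0.61952015  -8.28136222 151.85291624]
lug [[ 46.4  -7.1 235.9]
 [ 46.4 -13.2 235.9]
 [ 46.4  -1.2 235.9]]
cap L/R [[  3.7 -45.6 189.8]
 [  3.7  29.2 189.9]]
```

Request:
move_arm --series '[[[0.6, -10, 30], 1.4, 0.6], [[0.6, -10, 75], 1.4, 0.6], [[0.6, -10, 105], 1.4, 0.6], [[0.6, -10, 113], 1.4, 0.6], [[0.6, -10, 113], 1.4, 0.6], [[0.6, -10, 113], 1.4, 0.3], [[0.6, -10, 113], 1.4, 0.0], [[0.6, -10, 113], 1.4, 0.0], [[0.6, -10, 113], 1.4, 0.0], [[0.6, -10, 113], 1.4, 0.0]]' --force 80

```text
time_s: 10.35
eef_pos: [493.2, -311.2, 129.8]
ee_rot: [0.0, 0.026, 1.0, -0.0]
force: [-0.6, 1.4, 5.4]
grip_width: 0.175
```

```bash
python3 - <<'E'
from h import *
from rig import ctrl
s=ctrl.sense();print(s['time_s'],s['eef_pos'],yang(s),np.round(s['dq'],3),s['force'],s['wrist_torque'],s['grip_width'])
m=grab(ctrl,"wrist","w10")
E
```

```text
10.35 [ 493.20840854 -311.21585205  129.79326901] 87.02095127581444 [ 0.    -0.    -0.    -0.     0.002  0.002] [-0.62597678  1.36198856  5.43742351] [0.22690236 0.10303703 0.02408958] 0.17527156945325326
```

View pics/w10.png

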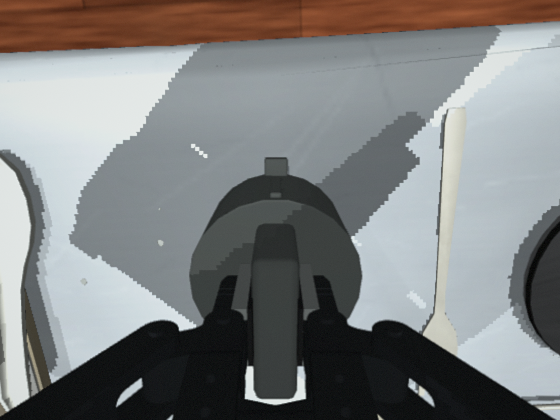

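Request:
move_arm --series '[[[0, 0, -50], 0, 0], [[0, 0, -100], 0, 0], [[-8, 35, -105], -5, 0], [[-16, 85, -105], -13, 0], [[-26, 135, -105], -20, 0], [[-36, 185, -105], -26.2, 0], [[-40, 207, -100], -26.2, 0], [[-40, 207, -70], -26.2, 0], [[-40, 207, -70], -26.2, 0], [[-40, 207, -70], -26.2, 0]]'

```text
time_s: 11.65
eef_pos: [543.9, -107.0, 199.9]
ee_rot: [0.0, -0.201, 0.98, -0.0]
force: [-0.1, 0.1, -0.7]
grip_width: 0.17
```

```bash
python3 - <<'E'
from h import *
from rig import ctrl
s=ctrl.sense();print(s['time_s'],s['eef_pos'],yang(s),np.round(s['dq'],3),s['force'],s['wrist_torque'],s['grip_width'])
m=grab(ctrl,"wrist","w11")
cv2.imwrite("pics/w11z.png",cv2.resize(cv2.convertScaleAbs(m['p'][80:250,185:375,::-1],alpha=1.6,beta=-30),None,fx=4,fy=3.5,interpolation=cv2.INTER_CUBIC))
E
```

```text
11.65 [ 543.87220332 -106.96133374  199.85548197] 113.19145998853573 [-0.002 -0.011 -0.006  0.002 -0.003  0.   ] [-0.08861675  0.10524307 -0.66586583] [-0.03310958 -0.0334264   0.01381541] 0.17017131269891914
```

View pics/w11.png

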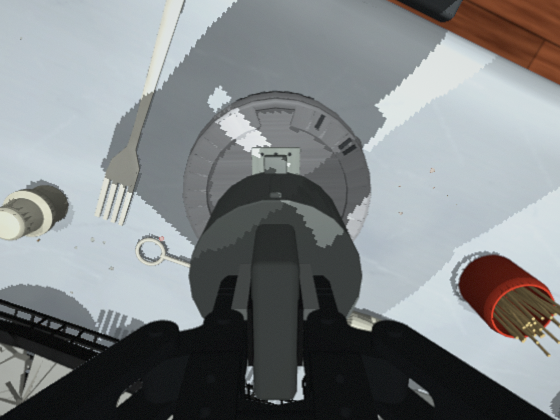

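```bash
python3 - <<'E'
from h import *
m=load("w11.npz")
cv2.imwrite("pics/w11y.png",cv2.resize(cv2.convertScaleAbs(m['p'][85:215,200:360,::-1],alpha=1.8,beta=-30),None,fx=4.5,fy=4.5,interpolation=cv2.INTER_CUBIC))
E
```

```text
(no output)
```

View pics/w11y.png

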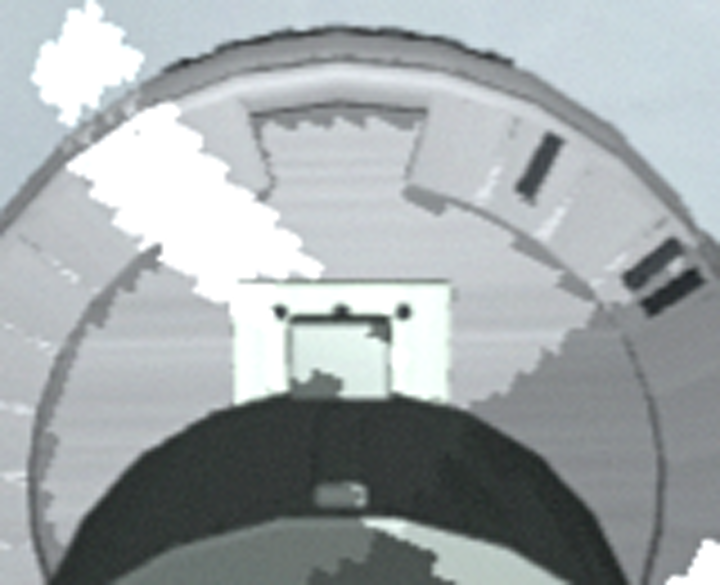

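```bash
python3 - <<'E'
from h import *
for n,f,o in(("w11",4.5,[200,85]),):
    m=load(n+".npz");s=dict(eef_pos=m['eef'],ee_rot=m['rot']);Tm=T(s)
    def pt(l,z): 
        a=np.array(l,float);a=(a+.5)/f-.5+o;return (onplane(m,a,z)-m['eef'])@Tm
    lug=pt([(291,323),(388,323)],m['eef'][2]-123.8);print("lug",lug.round(2),lug.mean(0).round(2))
    print("gap outer",pt([(250,112),(427,110)],59).round(2),"inner",pt([(268,190),(407,188)],59).round(2))
    print("rib",pt([(540,166)],59).round(2),"pair",pt([(664,277)],59).round(2))
    print("flange inner L/R widest",pt([(32,480),(662,480)],59).round(2))
    print("plate near edge(top z50)",pt([(236,284),(450,284)],50).round(2))
m=load("w10.npz");s=dict(eef_pos=m['eef'],ee_rot=m['rot']);Tm=T(s)
print("lug w10",((onplane(m,[(265,158.5),(287.5,158.5)],6)-m['eef'])@Tm).round(2))
E
```

```text
lug [[ 46.23  -3.43 123.79]
 [ 46.23   7.67 123.78]] [ 46.23   2.12 123.79]
gap outer [[ 68.78  -8.58 140.84]
 [ 69.    12.64 140.83]] inner [[ 59.63  -6.54 140.84]
 [ 59.86  10.35 140.83]]
rib [[ 62.45  26.42 140.83]] pair [[ 49.08  42.2  140.82]]
flange inner L/R widest [[ 23.26 -37.23 140.86]
 [ 23.23  43.45 140.83]]
plate near edge(top z50) [[ 46.99 -11.18 149.85]
 [ 46.97  16.41 149.84]]
lug w10 [[ 45.92  -3.81 123.76]
 [ 45.92   7.8  123.76]]
```

Request:
move_arm --series '[[[10, 0.4, 0], -0.6, 0], [[20.4, 0.7, 0], -0.6, 0], [[20.4, 0.7, 6], -0.6, 0], [[20.4, 0.7, 6], -0.6, 0], [[20.4, 0.7, 6], -0.6, 0]]'

```text
time_s: 12.32
eef_pos: [524.8, -113.9, 193.1]
ee_rot: [-0.0, -0.206, 0.978, 0.0]
force: [0.3, 0.9, -1.1]
grip_width: 0.178
```

```bash
python3 - <<'E'
from h import *
from rig import ctrl
s=ctrl.sense();print(s['time_s'],s['eef_pos'],yang(s),np.round(s['dq'],3),s['force'],s['wrist_torque'],s['grip_width'])
m=grab(ctrl,"wrist","w12")
cv2.imwrite("pics/w12y.png",cv2.resize(cv2.convertScaleAbs(m['p'][110:240,195:355,::-1],alpha=1.8,beta=-30),None,fx=4.5,fy=4.5,interpolation=cv2.INTER_CUBIC))
E
```

```text
12.325 [ 524.82319747 -113.90167518  193.12924662] 113.82604471562614 [ 0.    -0.001 -0.    -0.003 -0.001  0.   ] [ 0.31646755  0.9206445  -1.13986931] [ 0.05380704  0.01206816 -0.00723777] 0.17779671023198243
```

View pics/w12y.png

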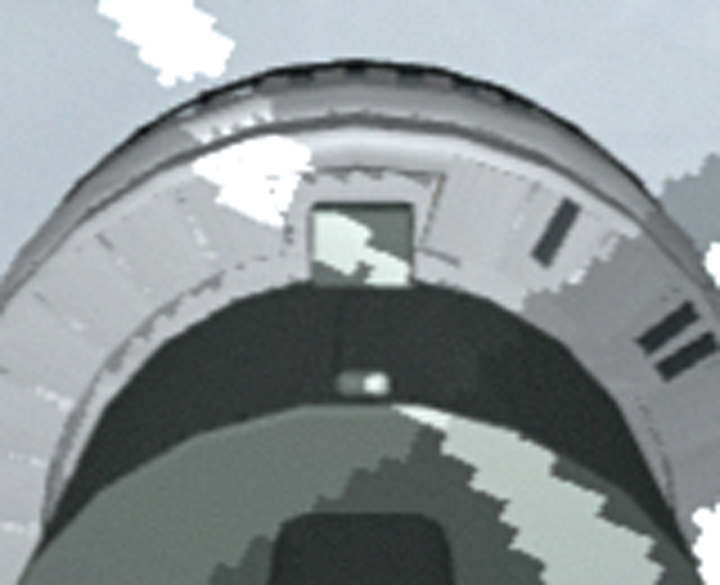

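Request:
move_arm --series '[[[0, 0.4, 0], -1.0, 0], [[0, 0.4, 2], -1.0, 0], [[0, 0.4, 4], -1.0, 0], [[0, 0.4, 7], -1.0, 0], [[0, 0.4, 7], -1.0, 0]]'

```text
time_s: 13.0
eef_pos: [524.4, -113.5, 185.9]
ee_rot: [-0.0, -0.215, 0.977, 0.0]
force: [0.4, 0.3, -1.8]
grip_width: 0.174
```

```bash
python3 - <<'E'
from h import *
from rig import ctrl
s=ctrl.sense();print(s['time_s'],s['eef_pos'],yang(s),np.round(s['dq'],3),s['force'],s['wrist_torque'],s['grip_width'])
m=grab(ctrl,"wrist","w13")
cv2.imwrite("pics/w13y.png",cv2.resize(cv2.convertScaleAbs(m['p'][110:240,195:355,::-1],alpha=1.8,beta=-30),None,fx=4.5,fy=4.5,interpolation=cv2.INTER_CUBIC))
E
```

```text
13.0 [ 524.43883761 -113.52592598  185.88344435] 114.81678633832756 [ 0.002 -0.004 -0.005  0.     0.004 -0.001] [ 0.3712962   0.29753903 -1.75192228] [-0.04926591 -0.00116345  0.05179704] 0.17395210674129633
```

View pics/w13y.png

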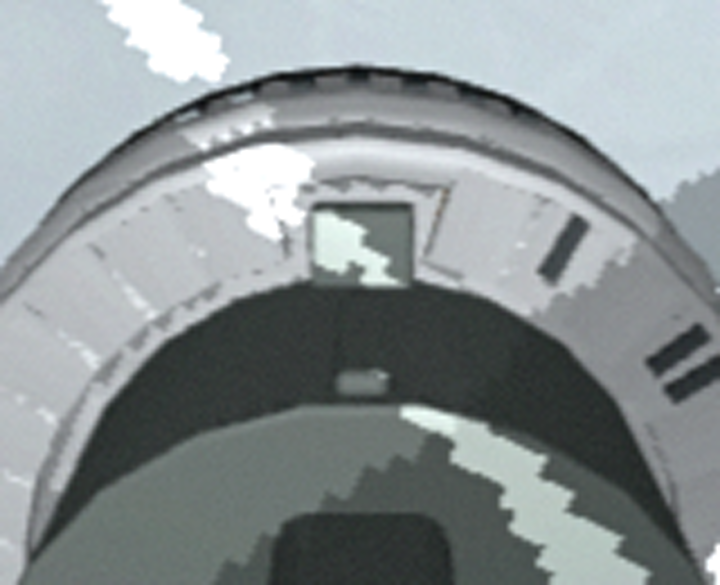

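Request:
move_arm --series '[[[0, 0, 3], 0, 0], [[0, 0, 6], 0, 0], [[0, 0, 9], 0, 0], [[0, 0, 10.5], 0, 0], [[0, 0, 11.5], 0, 0], [[0, 0, 11.5], 0, 0]]'

```text
time_s: 13.8
eef_pos: [524.5, -113.6, 175.2]
ee_rot: [0.0, -0.215, 0.977, -0.0]
force: [-3.5, -0.7, 3.5]
grip_width: 0.177
```

```bash
python3 - <<'E'
from h import *
from rig import ctrl
s=ctrl.sense();print(s['time_s'],s['eef_pos'],yang(s),np.round(s['dq'],3),s['force'],s['wrist_torque'],s['grip_width'])
m=grab(ctrl,"wrist","w14")
cv2.imwrite("pics/w14y.png",cv2.resize(cv2.convertScaleAbs(m['p'][110:240,195:355,::-1],alpha=1.8,beta=-30),None,fx=4.5,fy=4.5,interpolation=cv2.INTER_CUBIC))
E
```

```text
13.8 [ 524.50773117 -113.64534713  175.20138032] 114.8285101978966 [-0.001 -0.    -0.001 -0.001 -0.001  0.001] [-3.48516197 -0.67923486  3.51361652] [0.10371937 0.44963875 0.08773228] 0.17684795062652306
```

View pics/w14y.png

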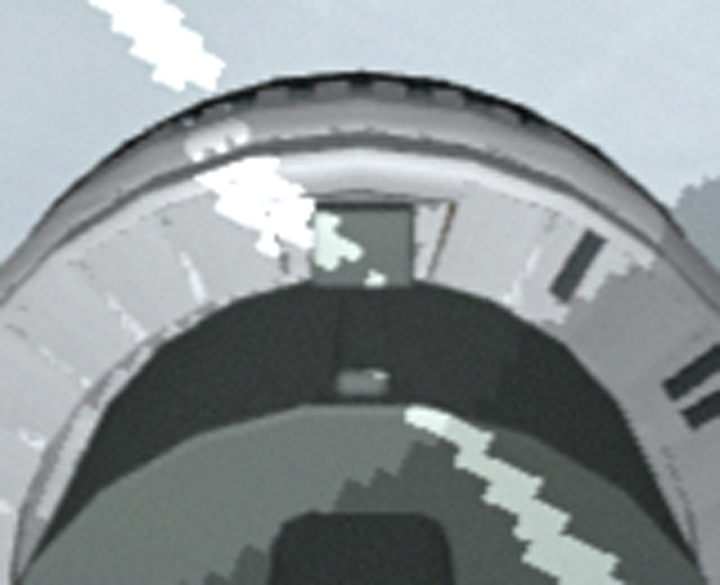

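Request:
move_arm --series '[[[0, 0, 0.7], 0, 0], [[0, 0, 0.7], 0, 0]]'

```text
time_s: 14.1
eef_pos: [524.5, -113.7, 175.1]
ee_rot: [0.0, -0.215, 0.977, -0.0]
force: [-6.1, 0.5, 10.7]
grip_width: 0.178
```

```bash
python3 - <<'E'
from h import *
from rig import ctrl
s=ctrl.sense();print(s['time_s'],s['eef_pos'],yang(s),s['force'],s['wrist_torque'])
E
```

```text
14.1 [ 524.50610408 -113.69718847  175.06652396] 114.83492371568552 [-6.14630951  0.53801042 10.7404658 ] [0.26722584 0.96604914 0.13882338]
```

Request:
move_arm --series '[[[0, 0, -0.5], 2, 0], [[0, 0, -0.5], 5, 0], [[0, 0, -0.5], 8, 0], [[0, 0, -0.5], 11, 0], [[0, 0, -0.5], 14, 0], [[0, 0, -0.5], 17, 0], [[0, 0, -0.5], 20, 0], [[0, 0, -0.5], 22, 0], [[0, 0, -0.5], 24, 0], [[0, 0, -0.5], 24, 0]]'

```text
time_s: 15.35
eef_pos: [524.9, -113.5, 175.0]
ee_rot: [0.001, -0.007, 1.0, -0.0]
force: [-2.0, 0.8, 5.6]
grip_width: 0.172
```

```bash
python3 - <<'E'
from h import *
from rig import ctrl
s=ctrl.sense();print(s['time_s'],s['eef_pos'],yang(s),s['force'],s['wrist_torque'],s['grip_width'])
m=grab(ctrl,"wrist","w15")
cv2.imwrite("pics/w15y.png",cv2.resize(cv2.convertScaleAbs(m['p'][110:300,185:375,::-1],alpha=1.8,beta=-30),None,fx=3.2,fy=3.1,interpolation=cv2.INTER_CUBIC))
E
```

```text
15.35 [ 524.85148745 -113.47500003  175.04017143] 90.82252126169858 [-1.9522603   0.79528485  5.55410171] [0.29027928 0.08946463 0.25904046] 0.17237600810292966
```

View pics/w15.png

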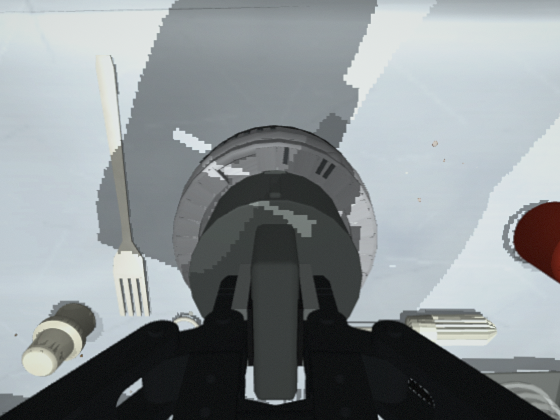

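```bash
python3 - <<'E'
from h import *
m=load("w15.npz");s=dict(eef_pos=m['eef'],ee_rot=m['rot']);Tm=T(s)
cv2.imwrite("pics/w15r.png",cv2.resize(cv2.convertScaleAbs(m['p'][135:215,230:350,::-1],alpha=1.8,beta=-30),None,fx=6,fy=6,interpolation=cv2.INTER_CUBIC))
E
```

```text
(no output)
```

View pics/w15r.png

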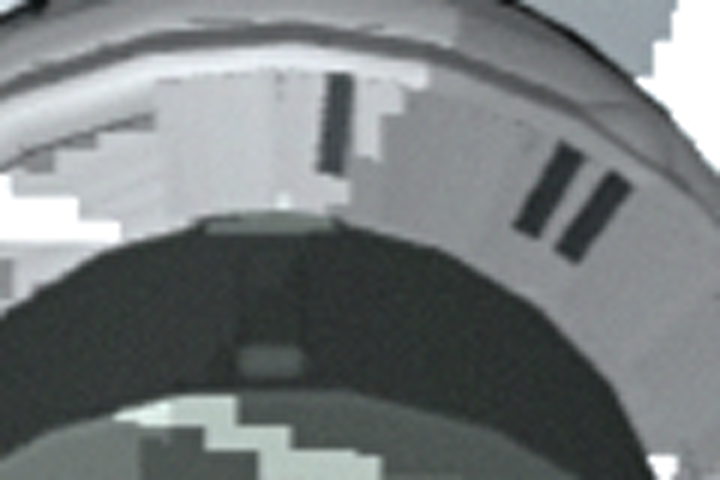

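```bash
python3 - <<'E'
from h import *
m=load("w15.npz");s=dict(eef_pos=m['eef'],ee_rot=m['rot']);Tm=T(s)
def pt(l,z): 
    a=np.array(l,float);a=(a+.5)/6-.5+[230,135];return (onplane(m,a,z)-m['eef'])@Tm
r=pt([(336,123),(573,203)],59.5);l=pt([(203,217),(338,217),(270.5,217)],51)
print(r.round(2),l.round(2),"mark",pt([(270,360)],80).round(2))
a,b=r[0][:2],r[1][:2];mid=(a+b)/2;d=b-a;c=np.linalg.norm(d);n=np.array([-d[1],d[0]])/c
n=n if n[0]<0 else -n
C=mid+n*np.sqrt(48**2-c*c/4);print("C",C,c)
for cy in(C[1],1.9,2.2,2.8):print(cy,np.degrees(np.arctan2(a[1]-cy,a[0]-C[0])),np.degrees(np.arctan2(b[1]-cy,b[0]-C[0]))-24.6)
E
```

```text
[[ 48.93   6.69 115.48]
 [ 42.27  26.4  115.48]] [[ 39.39  -4.55 123.99]
 [ 39.38   7.18 123.99]
 [ 39.38   1.32 123.99]] mark [[34.33  1.26 95.  ]]
C [1.2082629  1.54193647] 20.80751034477133
1.5419364737806447 6.157731363041549 6.593565119229929
1.9 5.732458006496534 6.226538672583299
2.2 5.375656368383491 5.916852255173712
2.8 4.6608242244544575 5.291521086877861
```

Request:
move_arm --series '[[[0, 0, 0], 2, 0], [[0, 0, 0], 4, 0], [[0, 0, 0], 5.5, 0], [[0, 0, 0], 5.5, 0], [[0, 0, 0], 5.5, 0]]'

```text
time_s: 16.02
eef_pos: [524.9, -113.5, 175.1]
ee_rot: [0.001, 0.041, 0.999, -0.0]
force: [-0.7, 1.6, 5.6]
grip_width: 0.174
```

```bash
python3 - <<'E'
from h import *
from rig import ctrl
s=ctrl.sense();print(s['time_s'],s['eef_pos'],yang(s),s['dq'].round(4) if hasattr(s['dq'],'round') else s['dq'],s['force'],s['wrist_torque'],s['grip_width'])
m=grab(ctrl,"wrist","w16")
cv2.imwrite("pics/w16r.png",cv2.resize(cv2.convertScaleAbs(m['p'][135:215,215:335,::-1],alpha=1.8,beta=-30),None,fx=6,fy=6,interpolation=cv2.INTER_CUBIC))
t=grab(ctrl,"top","t16");cv2.imwrite("pics/t16z.png",cv2.resize(t['p'][170:300,110:310,::-1],None,fx=4,fy=4,interpolation=cv2.INTER_CUBIC))
c=grab(ctrl,"scene","s16");cv2.imwrite("pics/s16z.png",cv2.resize(c['p'][130:320,170:450,::-1],None,fx=2.8,fy=2.8,interpolation=cv2.INTER_CUBIC))
E
```

```text
16.025 [ 524.85298277 -113.49533232  175.05066086] 85.34612917087605 [-0.0001  0.0009 -0.0003  0.002   0.0008 -0.0003] [-0.74353177  1.6320929   5.57798034] [0.31799986 0.12403129 0.26679703] 0.17392959248503695
```

View pics/w16r.png

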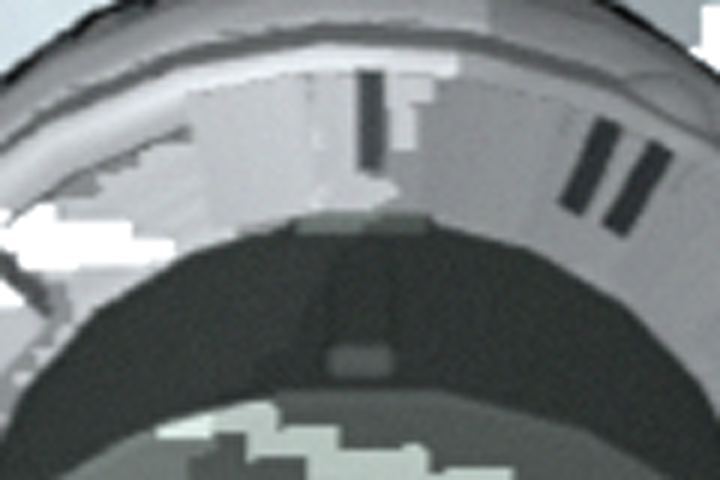

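View pics/s16z.png

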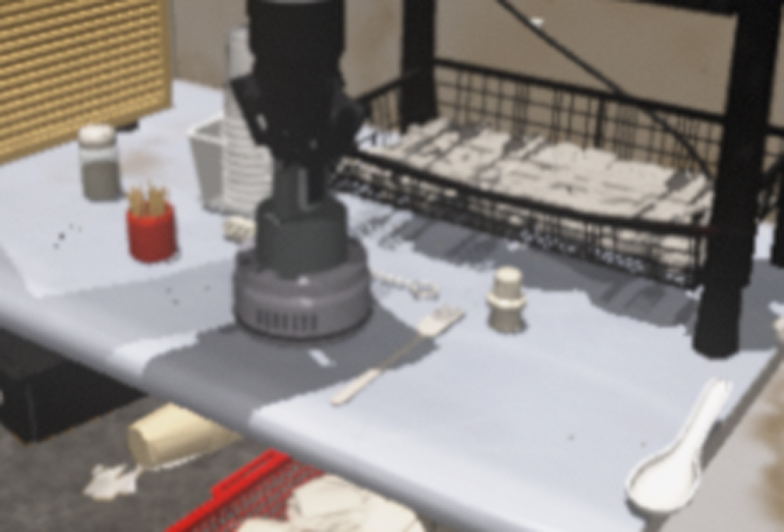

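View pics/w16.png

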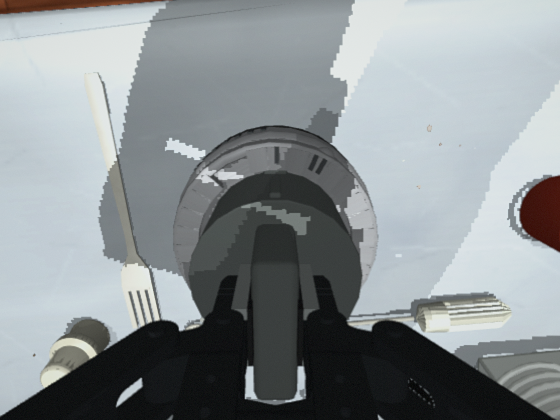

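```bash
python3 - <<'E'
from rig import ctrl
print(ctrl.finish_job())
s=ctrl.sense();print(s['time_s'],s['eef_pos'],s['force'],s['grip_width'])
E
```

```text
the job is handed in; nothing more can be done
None
the job is handed in; nothing more can be done
```

I put the sieve plate over the two pins and let it go. I then lowered the lid into the collar and turned it about 0.51 rad clockwise to the single rib. The job was handed in at about 16 s with the lid still gripped at 80 N.

- **Sieve plate:** it bottomed at tool height 133.4 mm, which is what flush predicts. A pin was visible in the near hole, and the plate stayed in place after release. I only saw the near pin in its hole; the far one was hidden.
- **Lid:** it seated at tool height 175.1 mm, against 174.8 mm expected, with about 5.6 N still holding it down. In the last wrist image the near lug lies within about 1° of the single rib, well short of the lock ribs. The lid had not slipped in the grip.
- **Pulse ring:** its value could not be read directly. From the lid's turn I put it at about 0.43.
- **Other things on the table:** the last images show none of them moved or knocked over. I checked this by eye only.

**Checks that disagreed:**
- The wrist camera read about 2 mm off sideways against what the grip showed. I aligned parts by comparing them within the same image instead.
- My estimates of the mill's angle differed by about 1°.
- The wrist torque was about 0.27 N m rather than the spring's 0.12 N m. I put the difference down to friction but did not confirm it.

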